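Clamp the whetstone on the sharpening board

TASK

Lay the whetstone flat in the bed of the sharpening board, between the two end cleats and alongside the sprung pad, and let go of it. Then swing the loose clamp bar in about its pin, with a steady and gentle push that never rams the end stop, until the spring catch snaps in front of its free end and keeps the stone clamped against the pad. Leave the red seal on the board and the wooden slip beside it where they are.

Things in the scene. Friction and masses are not known exactly. Their poses are not given: they have to be found in the camera images.
- board: Pale wooden sharpening board fixed to the desk, 163 x 280 x 12 mm. Origin: on the desk under the axis of the upright steel pivot pin (10 mm, head 18 mm, its top at z = 31.5 mm). x: away from the robot to the fence side; y: along the board from pin to catch; z up. In mm: top z = 12, x -96 to 67, y -35 to 245. A fence 8 mm high stands behind the pad at x 57 to 64.
- bed_mid (a point): Point fixed on the board top (x 17, y 95, z 12 mm in the board's frame; axes as the board's). Lay the stone's underside centre here, length along y (either way round), 6 mm short of the free pad (the bar later pushes it against the pad). It is 88 mm long between two end cleats 98 mm apart, 6 mm high, at x 22 to 38; along y its middle must be within 10 mm of this point.
- pad_face (a point): Middle of the foot of the sprung pad's rubber face when free (x 38, y 95, z 12 mm in the board's frame). The pad is 100 mm long (y), 7 mm high above the board top; pushed, it gives way to +x by up to 11 mm (4 N at first, then 1.1 N more per mm). Until the bar is caught, the pad pushes it back when let go.
- catch_nominal (a point): Tip of the spring pawl at its nominal setting (x -13, y 193.5, z 19.5 mm in the board's frame). The bar's end pushes the pawl aside (along y) and it snaps back in front of the bar's face once past: nominally with bar parallel to the board's y. The steel catch block (17 mm high, y over 209) is hand-set in x: true place up to 6.5 mm nearer or farther, not reported; must be felt.
- stop_nominal (a point): Face of the rubber stop behind the bar's end, on the catch block, at the block's nominal setting (x 12.2, y 193, z 19.5 mm in the board's frame); it shifts with the block. About 1 mm past the catching point the bar meets it: it yields 10 N per mm, and is hard after 4 mm. Behind it a steel arm 16 mm high, y over 187.
- clamp_bar: Loose waxed (slippery) wooden clamp bar 24 x 212 x 14 mm, about 150 g, flat on the board, the hole in one end over the pivot pin (0.5 mm play). Origin: underside, on the hole's axis. y: along the bar to its free end (y = 200 mm); x: across to the fence side (faces at x = -12 and 12). Starts turned 0.42 to 0.58 rad about +z from the board (free end toward the robot); home is about 0.
- push_spot (a point): Point on the clamp bar's face on the robot's side, 175 mm from the hole's axis, half-way up (7 mm above the board top); axes as the bar's. Push here to the fence side: it takes roughly 3 to 11 N to pass the catch, and more than 15 N is ramming it.
- bar_end (a point): Middle of the clamp bar's free end, 200 mm from the hole's axis, half-way up; axes as the bar's. When caught, its x in the board's frame is between about -8.5 and +6.5 mm, as the catch is set; let go uncaught, it lies about 12 mm or more on the robot's side of x = 0.
- stone_mid (a point): Centre of the loose whetstone in its sleeve, a grey and black block 30 (x) x 88 (y) x 17 (z) mm, 85 g, flat on the desk left of the board; the point is 8.5 mm above its underside, axes y along its length, z up. Grasp across the 30 mm width with fingertips 9 to 10 mm above the underside, so that they clear the 7 mm high pad when it is laid down.
- red_seal: Bystander: dull red seal rod 15 x 45 x 15 mm, lying on the board's front near the pin. Origin: centre of its underside.
- slip: Bystander: brown wooden slip 17 x 88 x 9 mm lying on the desk right of the board. Origin: centre of its underside.
There are look-alikes about, which are no part of the job. What is shaped like the part that bears stone_mid but pink is not meant.

How it is judged:
By the outcome, as a careful person would: the job done as asked, in the order asked, and still so for the second after the job is handed in, with the robot touching nothing.
It also fails if it takes over 64 s, if anything falls off the work surface, if the arm or the gripper's body presses on something with over 40 N, if the wrist force passes 120 N, or if a joint passes its speed limit or range.

ROBOT

A 6-joint arm with a two-finger parallel gripper is mounted at the origin on a cart in front of the work surface, level with it; the furniture and walls round the work are solid. World frame = base frame: x ahead of the robot, y to its left, z up, the work surface at z = 0. Lengths are in m, angles in degrees, forces in N, time in s.
With the tool pointing down it reaches from about 0.25 to 0.725 m from the base axis. Payload 9.7 kg.
Tool frame: the origin (TCP) lies midway between the tips of the shut fingers; the grasp point (between the pads) lies 19 mm behind it; z points along the fingers, x is the direction in which the jaws open and shut, and the axes are right-handed (so a half turn about z gives the same grasp; the last joint's range is limited). The gripper opens to 85 mm and grips with 20 to 120 N. Pads are 22 mm wide; open, the fingers measure 114 mm over their backs; the gripper's body (76 mm by 85 mm) begins 54 mm behind the grasp point. The pads swing forward as they close: fully open they stand 13 mm farther back than shut.
Start: joints at [65.432, 4.979, 10.078, 95.1, 0, 90], TCP at [0.229, 0.5, 0.231] pointing down, gripper open.
Joint ranges: [-179.16, 179.16], [-48.56, 103.87], [-65.8, 70.77], [-126.05, 130.52], [-82.76, 87.17], [-180, 180]. Speed limits (degrees/s): [127.2, 127.2, 147.25, 180, 180, 180].

INTERFACE

Orientations are given as [roll, pitch, yaw] about the fixed x, y, z axes, in that order (R = Rz(yaw) Ry(pitch) Rx(roll)).
In Python, from workcell import sensors, camera, get_calibration, bot, recognise, place_of gives the robot as it stands. The module is installed in compiled form; this text tells all that it offers.
- The arm moves only by the tool send_rows, never from a script. Its argument "plan" is a list of rows, each a list of 3 entries, a list of its own where there are three numbers: the shift along the tool's x, y, z normalised to -1 to 1, where 1 is 0.3 m, then the turn, a rotation vector about the tool's x, y, z normalised to -1 to 1, where 1 is pi rad, then the closure, from -1 (fully open) to 1 (shut). In form: [[[x, y, z], [rx, ry, rz], claw], ...]. A call has 1 to 10 rows; each row is the pose to reach, as a shift and turn from the pose commanded when the call began, along the tool's axes at that moment, turning the shorter way round; what a row does not reach only later rows make up. A row lasts 1/10 s, in which the tool goes at most 50 mm and 8.59 degrees, less where a joint would pass 70% of its speed; a pose out of reach is approached as far as the arm can. A call with a number of a shift or a turn outside -1 to 1 is refused whole. A call with a gripper value outside its range is refused whole. The fingers move at their own pace and stop on an object; "force" is the grip in N (left out, the last holds). Time passes only in rows, so rows that repeat a pose let the fingers close. It gives the time, the measured TCP pose, the force and the opening at its end, in the units of the state.
- sensors.get_obs(): the state, without advancing time (a new reading comes with each control period).
- camera(name): name is "side" or "top"; returns the picture (480x640x3 uint8, blue, green, red); there is no depth.
- get_calibration(name): a dict with "fx", "fy", "cx", "cy" (pixels), "R" (3x3) and "t" (3): a world point X has camera coordinates R X + t. Camera axes: x right, y down, z forward; pixel columns grow to the right and rows downward; lengths in m; the calibration is good to about 2 mm. A picture is of the moment at which its call begins. get_calibration takes no time and is no camera call.
- bot.job_done(): hands the job in, once; it reports no verdict.
Trained networks look in the newest picture that a camera, given by its name, has taken for a name from the list of things; names that differ only in an ending like _2 or _b are one class to them, and where a whole thing is asked for, a point or a joint stands for the part that bears it (a point fixed in the world has none). Each returns a list of dicts, best first, with "p" (0 to 1); they miss things now and then, are a little off and sometimes report something else, mostly with a low value. They report only what shows in the picture. A call takes as long as a camera call. They do not tell look-alikes from the thing itself.
- recognise(label, camera): "point" ([column, row] in pixels, amid what is visible of it).
- place_of(label, camera): "point" ([column, row] in pixels: a listed point, or the origin of a listed thing).
The state is a dict: "time": time; "q": joint angles; "qd": joint speeds; "joint_efforts": joint torques, N m; "ee_pos": TCP position; "tcp_rot": TCP orientation; "wrist_force": force on the tool from outside, world axes, zero at the start; "torque": the same for the moment, N m; "opening": finger opening in m.
Only numpy, scipy, OpenCV 4.12 (cv2) and the standard library are available. Lean on these libraries where they do the work, as an engineer would, in place of code of your own. Each camera call takes 0.05 s, during which the arm holds its last target. There are 200 camera calls.

## Working session

There is one attempt and no reset: what is moved stays moved. The work goes in short steps, Python scripts to look and compute and a tool call to move; the robot and the scene stay as the last step left them, time stands still between calls to the robot, and variables do not carry over. Pictures are saved under pics/ and viewed, on a budget of 10 in all, crops included, one or two more only if the job needs it, and the job is handed in when it is done.

Besides the shell and the picture viewer there is one more tool, called after "Call:" as name(argument=value, ...), one argument or row to a line, values as JSON. send_rows: Moves the arm, as the interface text tells. Scaled input: -1 to 1 covers 0.3 m each way for a shift and pi rad each way for a turn. Its arguments: {"type":"object","properties":{"plan":{"type":"array"},"force":{"type":"number"}},"required":["plan"]}

```bash
mkdir -p pics; ls; cat > h.py <<'E'
import numpy as np, cv2
from workcell import sensors, camera, get_calibration, bot, recognise, place_of
def ray(c,px,z):
    k=get_calibration(c);R=np.array(k["R"]);t=np.array(k["t"])
    d=R.T@np.array([(px[0]-k["cx"])/k["fx"],(px[1]-k["cy"])/k["fy"],1]);o=-R.T@t
    return o+d*(z-o[2])/d[2]
def proj(c,X):
    k=get_calibration(c);p=np.array(k["R"])@np.array(X)+np.array(k["t"])
    return np.array([k["fx"]*p[0]/p[2]+k["cx"],k["fy"]*p[1]/p[2]+k["cy"]])
E
python3 - <<'E'
from h import *
a=camera("top");b=camera("side")
cv2.imwrite("pics/top0.png",a);cv2.imwrite("pics/side0.png",b)
Z=dict(board=0,bed_mid=.012,pad_face=.012,catch_nominal=.0195,stop_nominal=.0195,clamp_bar=.012,push_spot=.019,bar_end=.019,stone_mid=.0085,red_seal=.012,slip=0)
for n,z in Z.items():
    for c in("top","side"):
        for r in place_of(n,c)[:3]:
            print(n,c,round(r["p"],2),np.round(r["point"],1),np.round(ray(c,r["point"],z),4))
for c in("top","side"):
    k=get_calibration(c);print(c,-np.array(k["R"]).T@np.array(k["t"]),k["fx"])
print(sensors.get_obs())
E
```

```text
pics
board top 0.61 [432.7 220.4] [0.5916 0.0377 0.    ]
board side 0.72 [406.9 247.3] [0.602  0.0347 0.    ]
bed_mid top 0.55 [392.9 217. ] [0.5987 0.1342 0.012 ]
bed_mid side 0.82 [373.5 240.1] [0.5924 0.1358 0.012 ]
bed_mid side 0.28 [463.9 284.7] [ 0.4492 -0.1408  0.012 ]
pad_face top 0.73 [390.9 211.2] [0.6129 0.1387 0.012 ]
pad_face side 0.64 [372.6 237.2] [0.6076 0.1418 0.012 ]
pad_face side 0.35 [353.9 258.4] [0.4804 0.1692 0.012 ]
catch_nominal top 0.95 [351.2 236. ] [0.5524 0.2348 0.0195]
catch_nominal side 0.29 [400.6 258.9] [0.5073 0.0398 0.0195]
stop_nominal top 0.72 [352.3 226.7] [0.5748 0.2319 0.0195]
stop_nominal top 0.35 [375.9 273.4] [0.4626 0.1781 0.0195]
clamp_bar top 0.84 [430.8 221.9] [0.5856 0.0442 0.012 ]
clamp_bar side 0.84 [409.3 244.3] [0.6019 0.0286 0.012 ]
push_spot top 0.86 [379.4 275.5] [0.4576 0.1699 0.019 ]
push_spot side 0.57 [352.1 258.4] [0.469 0.172 0.019]
bar_end top 0.79 [366.3 274.3] [0.4607 0.2006 0.019 ]
stone_mid top 0.81 [261.2 308.4] [0.3837 0.4489 0.0085]
stone_mid top 0.81 [152.1 287.8] [0.4349 0.7096 0.0085]
stone_mid top 0.65 [287.7 24
[... 535 characters left out ...]
ide [-0.69564212 -0.08491071  0.84654354] 510.335817175997
{'time': 1.2, 'q': array([6.54320474e+01, 4.97796062e+00, 1.00778759e+01, 9.51013086e+01,
       8.18965953e-04, 8.99997276e+01]), 'qd': array([-0.0709764 ,  0.07873893, -0.02273166, -0.10669687,  0.00073479,
        0.01636138]), 'joint_efforts': array([-1.72982956e-03, -5.20105755e+01,  4.64859116e+01,  1.84358672e-03,
       -1.14710233e-04,  3.02264607e-05]), 'ee_pos': array([0.22866261, 0.50019121, 0.23129013]), 'tcp_rot': array([-1.79999181e+02,  1.39330188e-03,  6.54323198e+01]), 'wrist_force': array([-0.3232763 , -0.14616858,  0.20704493]), 'torque': array([0.00408214, 0.01593305, 0.04575962]), 'opening': 0.08539492552217044}
```

View pics/top0.png

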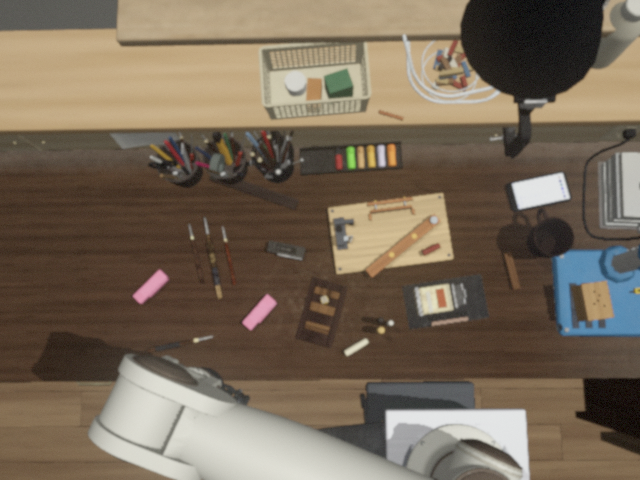

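View pics/side0.png

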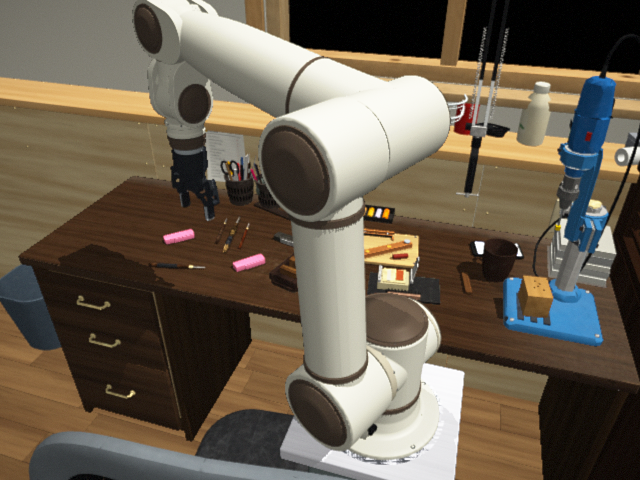

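Candidates for the stone: pink blocks at (262,312) and (151,288), and the grey/black block at (286,250). I choose the grey/black one and check it in a close crop with the board.

```bash
python3 - <<'E'
from h import *
a=cv2.imread("pics/top0.png")
c=a[185:285,262:460];c=cv2.resize(c,None,fx=4,fy=4,interpolation=cv2.INTER_CUBIC)
c=cv2.convertScaleAbs(c,alpha=1.4);cv2.imwrite("pics/crop0.png",c)
# board by colour
hsv=cv2.cvtColor(a,cv2.COLOR_BGR2HSV)
roi=np.zeros(a.shape[:2],np.uint8);roi[180:285,315:465]=1
m=((hsv[...,2]>110)*roi).astype(np.uint8)
m=cv2.morphologyEx(m,cv2.MORPH_CLOSE,np.ones((25,25)))
cs,_=cv2.findContours(m,0,1);cn=max(cs,key=cv2.contourArea)
w=np.array([ray("top",p[0],.012)[:2] for p in cn],np.float32)
r=cv2.minAreaRect(w);print(r);bx=cv2.boxPoints(r);print(bx)
print([proj("top",[*p,.012]).round(1) for p in bx])
# stone
g=a[235:268,258:312].astype(int);print(g.max(2)[::3,::3])
E
```

```text
((0.5323225259780884, 0.13467347621917725), (0.2275511473417282, 0.29202356934547424), 6.679020404815674)
[[ 0.40233693  0.2664614 ]
 [ 0.43630132 -0.02358027]
 [ 0.6623081   0.00288555]
 [ 0.6283437   0.2929272 ]]
[array([338.6, 299.7]), array([462., 284.]), array([446.9, 190.4]), array([326.6, 205.7])]
[[ 82  77  80  83  76  81  78  78  82  81  78  80  82  84  82  80  81  79]
 [ 71  75  73  77  76  75  72  74  74  75  76  75  79  77  81  77  76  77]
 [ 87  87  84  76  76  78  83  80  83  79  81  85  83  87  85  89  86  82]
 [ 87  84  80  59  79  81  72  69  72  75  77  81  81  83  85  88  88  86]
 [ 80  80  67  63  75  81  72  74  78  70  71  68  72  81  82  83  81  84]
 [ 68  68  55  64  76  73  69  67  69  74  87  71  63  81  86  83  69  71]
 [ 78  85  83  77  67  63  73 116 108  94  78  68  66  83  86  82  79  87]
 [ 82  85  81  80  85  80  77  92 115 140 146 121 113  99  90  76  79  84]
 [ 81  83  81  83  83  81  81  82  82  83  73  79  91 105 118  80  85  85]
 [ 84  84  83  81  84  85  84  86  88  84  83  84  81  88  85  88  86  89]
 [ 85  82  86  84  86  87  90  88  80  83  80  83  80  85  85  88  90  90]]
```

View pics/crop0.png

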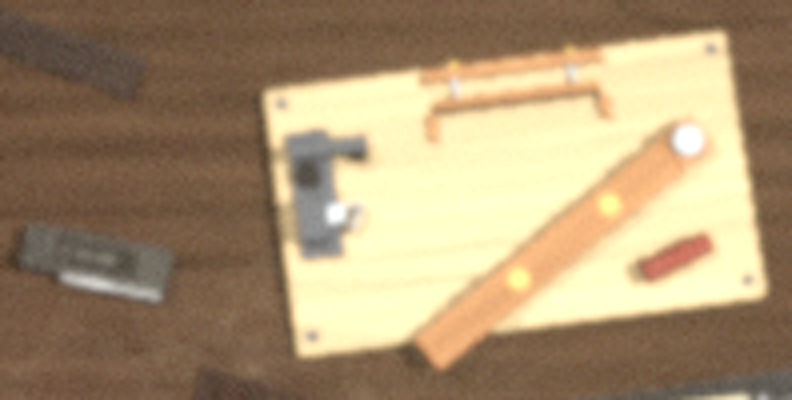

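```bash
cat >> h.py <<'E'
def cr(p): return np.array(p)/4+np.array([262,185])-.375
def fit(B,W):
    B=np.array(B,float);W=np.array(W,float);b=B-B.mean(0);w=W-W.mean(0)
    th=np.arctan2((b[:,0]*w[:,1]-b[:,1]*w[:,0]).sum(),(b*w).sum())
    R=np.array([[np.cos(th),-np.sin(th)],[np.sin(th),np.cos(th)]]);t=W.mean(0)-R@B.mean(0)
    return th,R,t,(B@R.T+t-W)
E
python3 - <<'E'
from h import *
P=[(265,92),(727,32),(767,298),(298,356)]
B=[(.067,.245),(.067,-.035),(-.096,-.035),(-.096,.245)]
W=[ray("top",cr(p),.012)[:2] for p in P]
B2=B+[(0,0)];W2=W+[ray("top",cr((688,140)),.0315)[:2]]
th,R,t,res=fit(B2,W2)
print("board yaw",np.degrees(th),t,(res*1e3).round(1))
for n,v in dict(bed=(.017,.095),pad=(.038,.095),catch=(-.013,.1935),stop=(.0122,.193)).items(): print(n,R@v+t)
e=[ray("top",cr(p),.026)[:2] for p in [(414,343),(443,370)]]
m=R.T@(np.mean(e,0)-t);print("bar end in board",m,np.hypot(*m),"ang",np.arctan2(-m[0],m[1]))
s=[(25,225),(173,258),(165,300),(18,265)]
for z in (.017,.0085):
  w=np.array([ray("top",cr(p),z)[:2] for p in s]);print(w.mean(0),[np.linalg.norm(w[i]-w[i-1]).round(4) for i in range(4)])
d=w[0]-w[1];print("stone dir",np.degrees(np.arctan2(d[1],d[0])))
for p in [(-.021,.17),(0,.0)]:print(R@p+t)
E
```

```text
board yaw 6.622498062398065 [0.5866013  0.03942222] [[ 1.2  0.7]
 [ 0.3  0.7]
 [-0.1 -0.6]
 [-0.8  0.2]
 [-0.5 -1. ]]
bed [0.59253178 0.1357489 ]
pad [0.61339166 0.13817078]
catch [0.55137223 0.23013185]
stop [0.57646175 0.23254143]
bar end in board [-0.10658287  0.169173  ] 0.19994852423162562 ang 0.5622031408770213
[0.52066032 0.39141494] [np.float64(0.0244), np.float64(0.0907), np.float64(0.0255), np.float64(0.0901)]
[0.52194081 0.39221363] [np.float64(0.0245), np.float64(0.0912), np.float64(0.0257), np.float64(0.0907)]
stone dir 76.68312272848722
[0.5461358  0.20586604]
[0.5866013  0.03942222]
```

```bash
cat >> h.py <<'E'
def sh(frm,to):
    """normalised shift, turn from commanded (x,y,z,yaw) to (x,y,z,yaw), tool down"""
    y=np.radians(frm[3]);d=np.array(to[:3])-np.array(frm[:3])
    s=np.array([d[0]*np.cos(y)+d[1]*np.sin(y),d[0]*np.sin(y)-d[1]*np.cos(y),-d[2]])/.3
    return s.round(4),round(-((to[3]-frm[3]+180)%360-180)/180,4)
E
python3 -c "
from h import *
print(sh((.22866,.50019,.23129,65.43),(.455,.40,.03,-13.3)))"
```

```text
(array([0.01 , 0.825, 0.671]), 0.4374)
```

Call:
send_rows(
  plan=[
    [[0.01, 0.825, 0.671], [0, 0, 0.4374], 0.25],
    [[0.01, 0.825, 0.671], [0, 0, 0.4374], 0.25],
    [[0.01, 0.825, 0.671], [0, 0, 0.4374], 0.25],
    [[0.01, 0.825, 0.671], [0, 0, 0.4374], 0.25],
    [[0.01, 0.825, 0.671], [0, 0, 0.4374], 0.25],
    [[0.01, 0.825, 0.671], [0, 0, 0.4374], 0.25],
    [[0.01, 0.825, 0.671], [0, 0, 0.4374], 0.25],
    [[0.01, 0.825, 0.671], [0, 0, 0.4374], 0.25],
    [[0.01, 0.825, 0.671], [0, 0, 0.4374], 0.25],
    [[0.01, 0.825, 0.671], [0, 0, 0.4374], 0.25],
  ],
  force=20,
)

```text
time: 2.2
ee_pos: [0.4552, 0.3998, 0.0297]
tcp_rot: [180.0, 0.0, -13.5]
wrist_force: [0.3, -0.3, 0.5]
opening: 0.0319
```

Call:
send_rows(
  plan=[
    [[0, 0, 0.05], [0, 0, 0], 0.25],
    [[0, 0, 0.08], [0, 0, 0], 0.25],
    [[0, 0, 0.093], [0, 0, 0], 0.25],
    [[0, 0, 0.097], [0, 0, 0], 0.25],
    [[0, 0, 0.1], [0, 0, 0], 0.25],
    [[0, 0, 0.1017], [0, 0, 0], 0.25],
    [[0, 0, 0.1033], [0, 0, 0], 0.25],
  ],
)

```text
time: 2.9
ee_pos: [0.4552, 0.4002, -0.0006]
tcp_rot: [-180.0, -0.0, -13.3]
wrist_force: [-2.8, -0.0, 5.4]
opening: 0.0319
```

```bash
python3 -c "
from h import *
f=(.455,.40,-.001,-13.3)
print(sh(f,(.455,.40,.04,-13.3)),sh(f,(.521,.3917,.045,-13.3)),sh(f,(.521,.3917,.009,-13.3)))"
```

```text
(array([ 0.    , -0.    , -0.1367]), -0.0) (array([ 0.2205, -0.0237, -0.1533]), -0.0) (array([ 0.2205, -0.0237, -0.0333]), -0.0)
```

Call:
send_rows(
  plan=[
    [[0, 0, -0.137], [0, 0, 0], -0.6],
    [[0, 0, -0.153], [0, 0, 0], -0.6],
    [[0.2205, -0.0237, -0.153], [0, 0, 0], -0.6],
    [[0.2205, -0.0237, -0.153], [0, 0, 0], -0.6],
    [[0.2205, -0.0237, -0.153], [0, 0, 0], -0.6],
    [[0.2205, -0.0237, -0.153], [0, 0, 0], -0.6],
    [[0.2205, -0.0237, -0.09], [0, 0, 0], -0.6],
    [[0.2205, -0.0237, -0.0333], [0, 0, 0], -0.6],
    [[0.2205, -0.0237, -0.0333], [0, 0, 0], -0.6],
  ],
)

```text
time: 3.8
ee_pos: [0.5188, 0.3911, 0.0066]
tcp_rot: [179.8, 0.2, -13.2]
wrist_force: [0.3, -0.1, -0.3]
opening: 0.068
```

Call:
send_rows(
  plan=[
    [[0, 0, 0], [0, 0, 0], 0.2],
    [[0, 0, 0], [0, 0, 0], 0.3],
    [[0, 0, 0], [0, 0, 0], 0.5],
    [[0, 0, 0], [0, 0, 0], 0.5],
    [[0, 0, 0], [0, 0, 0], 0.5],
    [[0, 0, 0], [0, 0, 0], 0.5],
  ],
  force=30,
)

```text
time: 4.4
ee_pos: [0.5215, 0.3923, 0.0105]
tcp_rot: [-179.9, -0.1, -13.3]
wrist_force: [-1.5, -0.2, 6.7]
opening: 0.0294
```

```bash
python3 - <<'E'
from h import *
a=camera("top");b=camera("side");o=sensors.get_obs();print(o["ee_pos"],o["wrist_force"],o["opening"],o["torque"])
p=proj("top",[.521,.392,.01]).astype(int);q=proj("side",[.521,.392,.02]).astype(int);print(p,q)
f=lambda i,p:cv2.convertScaleAbs(cv2.resize(i[p[1]-35:p[1]+35,p[0]-35:p[0]+35],(399,399),interpolation=2),alpha=1.5)
cv2.imwrite("pics/g1.png",np.hstack([f(a,p),f(b,q)]))
E
```

```text
[0.52150943 0.39228773 0.01055979] [-1.20132344  0.08440163  6.74111414] 0.02931660261186199 [0.04791525 0.30757595 0.04307967]
[285 250] [285 236]
```

View pics/g1.png

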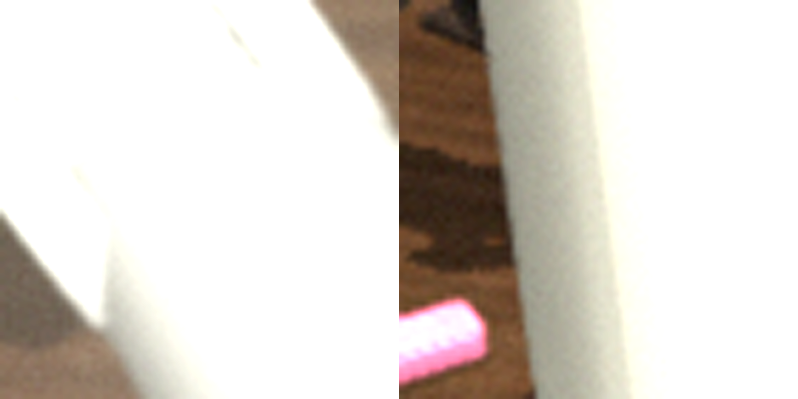

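```bash
python3 -c "
from h import *
f=(.521,.3917,.009,-13.3)
print(sh(f,(.5925,.1357,.08,6.6)))"
```

```text
(array([ 0.4283,  0.7756, -0.2367]), -0.1106)
```

Call:
send_rows(
  plan=[
    [[0, 0, -0.05], [0, 0, 0], 0.5],
    [[0, 0, -0.12], [0, 0, 0], 0.5],
    [[0, 0, -0.19], [0, 0, 0], 0.5],
    [[0, 0, -0.237], [0, 0, 0], 0.5],
    [[0, 0, -0.237], [0, 0, 0], 0.5],
  ],
)

```text
time: 5.0
ee_pos: [0.522, 0.3925, 0.0831]
tcp_rot: [-179.8, -0.2, -13.3]
wrist_force: [1.0, -0.7, -0.7]
opening: 0.0296
```

```bash
python3 - <<'E'
from h import *
a=camera("top");b=camera("side")
for c in("top","side"):
    for r in place_of("stone_mid",c)[:4]: print(c,r,ray(c,r["point"],.08))
o=sensors.get_obs();print(o["ee_pos"],o["wrist_force"],o["opening"])
print(proj("top",[.521,.392,.08]),proj("side",[.521,.392,.08]))
cv2.imwrite("pics/g2.png",np.hstack([a[120:420,150:450],b[100:400,130:430]]))
E
```

```text
top {'point': [260.0, 307.7], 'p': 0.87} [0.3815547  0.44201548 0.08      ]
top {'point': [152.6, 286.6], 'p': 0.6} [0.43122772 0.68573719 0.08      ]
side {'point': [177.5, 234.4], 'p': 0.85} [0.35053552 0.64926691 0.08      ]
side {'point': [250.0, 261.3], 'p': 0.77} [0.29079517 0.40309046 0.08      ]
[0.52055608 0.39137615 0.07878691] [ 0.02804754  0.31262927 -0.99203079] 0.029319754644279012
[282.55955108 245.86182858] [284.94168163 219.11039548]
```

View pics/g2.png

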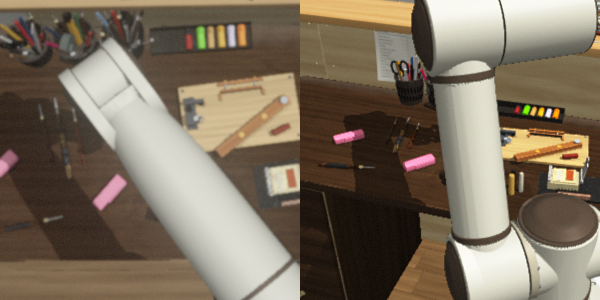

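The arm hides the stone in both views (top about (130,125) in the crop), but the −1 N wrist force and 29.3 mm opening show it's held. The bed is clear. Moving over it.

Call:
send_rows(
  plan=[
    [[0.08, 0.15, -0.2367], [0, 0, -0.04], 0.5],
    [[0.16, 0.3, -0.2367], [0, 0, -0.08], 0.5],
    [[0.24, 0.43, -0.2], [0, 0, -0.1106], 0.5],
    [[0.3, 0.55, -0.0], [0, 0, -0.1106], 0.5],
    [[0.35, 0.65, -0.0], [0, 0, -0.1106], 0.5],
    [[0.4, 0.72, 0.0], [0, 0, -0.1106], 0.5],
    [[0.42, 0.765, 0.0], [0, 0, -0.1106], 0.5],
    [[0.4283, 0.7756, 0.05], [0, 0, -0.1106], 0.5],
    [[0.4283, 0.7756, 0.09], [0, 0, -0.1106], 0.5],
    [[0.4283, 0.7756, 0.11], [0, 0, -0.1106], 0.5],
  ],
)

```text
time: 6.2
ee_pos: [0.5914, 0.1368, 0.0448]
tcp_rot: [-180.0, 0.1, 6.7]
wrist_force: [-0.0, 0.0, -0.0]
opening: 0.0293
```

Call:
send_rows(
  plan=[
    [[0, 0, 0.03], [0, 0, 0], 0.5],
    [[0, 0, 0.05], [0, 0, 0], 0.5],
    [[0, 0, 0.065], [0, 0, 0], 0.5],
    [[0, 0, 0.073], [0, 0, 0], 0.5],
    [[0, 0, 0.077], [0, 0, 0], 0.5],
    [[0, 0, 0.08], [0, 0, 0], 0.5],
    [[0, 0, 0.082], [0, 0, 0], 0.5],
    [[0, 0, 0.0835], [0, 0, 0], 0.5],
    [[0, 0, 0.0835], [0, 0, 0], 0.5],
  ],
)

```text
time: 7.1
ee_pos: [0.5927, 0.1357, 0.0226]
tcp_rot: [-180.0, -0.0, 6.6]
wrist_force: [-1.2, -0.0, 2.8]
opening: 0.0293
```

Call:
send_rows(
  plan=[
    [[0, 0, 0], [0, 0, 0], 0.1],
    [[0, 0, 0], [0, 0, 0], -0.05],
    [[0, 0, 0], [0, 0, 0], -0.05],
    [[0, 0, -0.03], [0, 0, 0], -0.05],
    [[0, 0, -0.08], [0, 0, 0], -0.05],
    [[0, 0, -0.18], [0, 0, 0], -0.05],
    [[0, 0, -0.3], [0, 0, 0], 0.5],
    [[-0.4, -0.1, -0.4], [0, 0, 0], 1],
    [[-0.8, -0.2, -0.4], [0, 0, 0], 1],
    [[-0.9, -0.3, -0.4], [0, 0, 0], 1],
  ],
)

```text
time: 8.1
ee_pos: [0.4456, 0.1605, 0.1339]
tcp_rot: [-180.0, -0.1, 6.5]
wrist_force: [1.2, 0.6, 0.6]
opening: 0.0002
```

Call:
send_rows(
  plan=[
    [[-0.1, -0.3, -0.1], [0, 0, 0], 1],
    [[-0.2, -0.5, -0.1], [0, 0, 0], 1],
    [[-0.3, -0.8, -0.1], [0, 0, 0], 1],
    [[-0.3, -0.8, -0.1], [0, 0, 0], 1],
    [[-0.3, -0.8, -0.1], [0, 0, 0], 1],
    [[-0.3, -0.8, -0.1], [0, 0, 0], 1],
    [[-0.3, -0.8, -0.1], [0, 0, 0], 1],
  ],
)

```text
time: 8.8
ee_pos: [0.3288, 0.39, 0.1631]
tcp_rot: [-180.0, -0.0, 6.8]
wrist_force: [-0.1, -0.7, 0.1]
opening: 0.0002
```

```bash
python3 - <<'E'
from h import *
a=camera("top");o=sensors.get_obs();print(o["time"],o["ee_pos"],o["tcp_rot"],o["wrist_force"],o["opening"])
c=a[185:285,262:460];c=cv2.resize(c,None,fx=4,fy=4,interpolation=cv2.INTER_CUBIC)
cv2.imwrite("pics/crop1.png",cv2.convertScaleAbs(c,alpha=1.4))
for r in place_of("stone_mid","top")[:3]: print(r,ray("top",r["point"],.0205))
E
```

```text
8.85 [0.32949985 0.38885206 0.16289176] [-1.79988814e+02 -3.98513436e-02  6.69328023e+00] [-0.10824154  0.19668254 -0.74562168] 0.0001752499657166279
{'point': [152.5, 289.1], 'p': 0.87} [0.43072144 0.70473576 0.0205    ]
{'point': [394.8, 216.9], 'p': 0.74} [0.59711439 0.13048647 0.0205    ]
```

View pics/crop1.png

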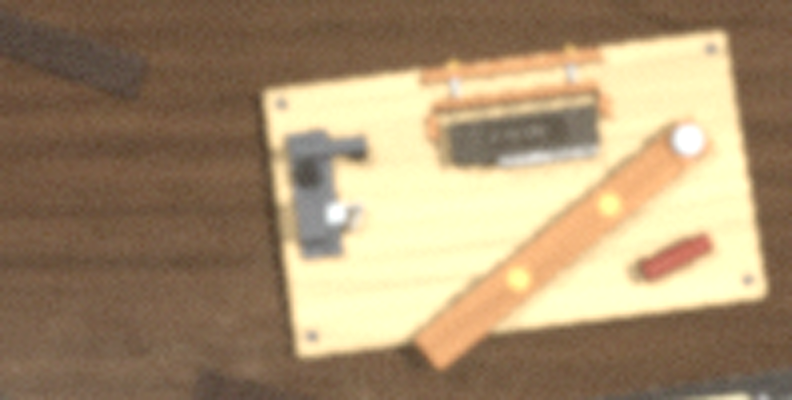

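```bash
cat >> h.py <<'E'
BY=6.62;t0=np.array([.5866,.0394])
def rot(a): return np.array([[np.cos(a),-np.sin(a)],[np.sin(a),np.cos(a)]])
def b2w(v): return rot(np.radians(BY))@np.array(v)+t0
def w2b(v): return rot(np.radians(BY)).T@(np.array(v)[:2]-t0)
def tool(th,d,r=.172,z=.017):
    "pose with tool y along the bar normal, tool centre d off the near face"
    p=b2w(rot(th)@np.array([-.012-d,r]));return (*p,z,BY+np.degrees(th)+90)
E
python3 - <<'E'
from h import *
for p,z in [((524,137),.029),((355,213),.022),((355,138),.028),((355,158),.028),((322,256),.029),((300,135),.029)]: print(p,(1e3*w2b(ray("top",cr(p),z))).round(1))
print(sensors.get_obs()["q"].round(1))
f=(.3295,.3889,.163,6.65)
for a in [(.562,.030,.172,.1),(.562,.022,.172,.017)]: print(np.round(tool(*a),4))
E
```

```text
(524, 137) [15.2 96. ]
(355, 213) [-16.1 200.7]
(355, 138) [ 27.6 195.1]
(355, 158) [ 15.6 196.6]
(322, 256) [-40.2 223.4]
(300, 135) [ 33.3 227.2]
[ 49.6  -1.5  -4.1  87.3  -0.  133. ]
[4.461000e-01 1.471000e-01 1.000000e-01 1.288202e+02]
[4.523000e-01 1.521000e-01 1.700000e-02 1.288202e+02]
```

```bash
python3 -c "
from h import *
print(sh((.3295,.3889,.163,6.65),tool(.562,.030,.172,.1)))"
```

```text
(array([0.2926, 0.8456, 0.21  ]), np.float64(-0.6787))
```

Call:
send_rows(
  plan=[
    [[0.05, 0.15, 0.0], [0, 0, -0.6787], 1],
    [[0.1, 0.3, 0.0], [0, 0, -0.6787], 1],
    [[0.2, 0.6, 0.1], [0, 0, -0.6787], 1],
    [[0.2926, 0.8456, 0.21], [0, 0, -0.6787], 1],
    [[0.2926, 0.8456, 0.21], [0, 0, -0.6787], 1],
    [[0.2926, 0.8456, 0.21], [0, 0, -0.6787], 1],
    [[0.2926, 0.8456, 0.21], [0, 0, -0.6787], 1],
    [[0.2926, 0.8456, 0.21], [0, 0, -0.6787], 1],
    [[0.2926, 0.8456, 0.21], [0, 0, -0.6787], 1],
    [[0.2926, 0.8456, 0.21], [0, 0, -0.6787], 1],
  ],
)

```text
time: 9.9
ee_pos: [0.4462, 0.1447, 0.0994]
tcp_rot: [180.0, 0.0, 87.0]
wrist_force: [0.2, 0.6, -0.5]
opening: -0.0
```

```bash
python3 - <<'E'
from h import *
o=sensors.get_obs();print(o["time"],o["ee_pos"],o["tcp_rot"],o["qd"].round(1))
E
```

```text
9.9 [0.44622921 0.14467185 0.09939331] [1.79982437e+02 7.45886425e-03 8.69600649e+01] [  0.4  -0.1   0.2  -0.    0.1 -85.3]
```

Call:
send_rows(
  plan=[
    [[0, 0, 0], [0, 0, -0.2014], 1],
    [[0, 0, 0], [0, 0, -0.2014], 1],
    [[0, 0, 0], [0, 0, -0.2014], 1],
    [[0, 0, 0], [0, 0, -0.2014], 1],
    [[0, 0, 0], [0, 0, -0.2014], 1],
    [[0, 0, 0], [0, 0, -0.2014], 1],
    [[0, 0, 0], [0, 0, -0.2014], 1],
  ],
)

```text
time: 10.6
ee_pos: [0.4461, 0.1457, 0.0993]
tcp_rot: [180.0, 0.0, 122.9]
wrist_force: [-0.1, 1.0, 0.4]
opening: 0.0
```

```bash
python3 - <<'E'
from h import *
o=sensors.get_obs();print(o["time"],o["ee_pos"],o["tcp_rot"])
f=(*o["ee_pos"],o["tcp_rot"][2])
print(sh(f,tool(.562,.030,.172,.017)),sh(f,tool(.562,.020,.172,.017)))
E
```

```text
10.6 [0.44613672 0.14565478 0.09932317] [1.79983200e+02 1.06294490e-02 1.22862252e+02]
(array([0.0041, 0.0023, 0.2744]), np.float64(-0.0331)) (array([0.0076, 0.0355, 0.2744]), np.float64(-0.0331))
```

Call:
send_rows(
  plan=[
    [[0.004, 0.002, 0.12], [0, 0, -0.0331], 1],
    [[0.004, 0.002, 0.2], [0, 0, -0.0331], 1],
    [[0.004, 0.002, 0.25], [0, 0, -0.0331], 1],
    [[0.004, 0.002, 0.274], [0, 0, -0.0331], 1],
    [[0.004, 0.01, 0.274], [0, 0, -0.0331], 1],
    [[0.0076, 0.025, 0.274], [0, 0, -0.0331], 1],
    [[0.0076, 0.0355, 0.274], [0, 0, -0.0331], 1],
    [[0.0076, 0.0355, 0.274], [0, 0, -0.0331], 1],
  ],
)

```text
time: 11.4
ee_pos: [0.4546, 0.155, 0.0177]
tcp_rot: [179.9, 0.0, 129.0]
wrist_force: [-0.5, -0.1, 1.2]
opening: 0.0004
```

```bash
cat >> h.py <<'E'
def where(o):
    "bar-normal force, and tool pose in pivot terms"
    b=w2b(o["ee_pos"]);a=np.radians(o["tcp_rot"][2]-90)
    n=np.array([np.cos(a),np.sin(a)])
    return dict(t=round(float(o["time"]),2),board=(b*1e3).round(1),z=round(o["ee_pos"][2]*1e3,1),yaw=round(float(o["tcp_rot"][2]),2),Fn=round(float(o["wrist_force"][:2]@n),2),F=o["wrist_force"].round(1))
E
python3 - <<'E'
from h import *
o=sensors.get_obs();print(where(o))
f=tool(.562,.020)
for th,d in [(.562,.011),(.5,.011),(.4,.011),(.3,.011),(.2,.011),(.12,.011)]: print(th,sh(f,tool(th,d)))
E
```

```text
{'t': 11.4, 'board': array([-117.8,  130. ]), 'z': np.float64(17.7), 'yaw': 129.01, 'Fn': -0.44, 'F': array([-0.5, -0.1,  1.2])}
0.562 (array([ 0.  ,  0.03, -0.  ]), np.float64(-0.0))
0.5 (array([ 0.0036,  0.0657, -0.    ]), np.float64(0.0197))
0.4 (array([ 0.0049,  0.1235, -0.    ]), np.float64(0.0516))
0.3 (array([ 0.0003,  0.1811, -0.    ]), np.float64(0.0834))
0.2 (array([-0.01 ,  0.238, -0.   ]), np.float64(0.1152))
0.12 (array([-0.0223,  0.2826, -0.    ]), np.float64(0.1407))
```

Call:
send_rows(
  plan=[
    [[0, 0.012, 0], [0, 0, 0], 1],
    [[0, 0.024, 0], [0, 0, 0], 1],
    [[0.001, 0.036, 0], [0, 0, 0.004], 1],
    [[0.002, 0.048, 0], [0, 0, 0.01], 1],
    [[0.003, 0.06, 0], [0, 0, 0.016], 1],
    [[0.004, 0.072, 0], [0, 0, 0.023], 1],
    [[0.0045, 0.085, 0], [0, 0, 0.03], 1],
    [[0.005, 0.098, 0], [0, 0, 0.037], 1],
    [[0.005, 0.111, 0], [0, 0, 0.045], 1],
    [[0.005, 0.1235, 0], [0, 0, 0.0516], 1],
  ],
)

```text
time: 12.4
ee_pos: [0.4818, 0.1792, 0.0168]
tcp_rot: [-180.0, -0.0, 119.6]
wrist_force: [-0.5, -0.2, 0.1]
opening: 0.0001
```

```bash
python3 - <<'E'
from h import *
o=sensors.get_obs();print(where(o), (np.array(tool(.4,.011)[:2])))
camera("top")
for n in("bar_end","push_spot"):
    for r in place_of(n,"top")[:2]: print(n,r,1e3*w2b(ray("top",r["point"],.019)))
f=tool(.4,.011)
for th,d in [(.35,.011),(.3,.011),(.25,.011),(.2,.011)]: print(th,sh(f,tool(th,d)))
E
```

```text
{'t': 12.4, 'board': array([-88., 151.]), 'z': np.float64(16.8), 'yaw': 119.61, 'Fn': -0.54, 'F': array([-0.5, -0.2,  0.1])} [0.48179246 0.17770539]
0.35 (array([ 0.0031,  0.0288, -0.    ]), np.float64(0.0159))
0.3 (array([ 0.0048,  0.0576, -0.    ]), np.float64(0.0318))
0.25 (array([ 0.005 ,  0.0865, -0.    ]), np.float64(0.0477))
0.2 (array([ 0.0038,  0.1154, -0.    ]), np.float64(0.0637))
```

Call:
send_rows(
  plan=[
    [[0.002, 0.014, 0], [0, 0, 0.008], 1],
    [[0.003, 0.028, 0], [0, 0, 0.0155], 1],
    [[0.004, 0.042, 0], [0, 0, 0.023], 1],
    [[0.0048, 0.056, 0], [0, 0, 0.031], 1],
    [[0.005, 0.07, 0], [0, 0, 0.0385], 1],
    [[0.005, 0.083, 0], [0, 0, 0.046], 1],
    [[0.005, 0.094, 0], [0, 0, 0.052], 1],
    [[0.0045, 0.103, 0], [0, 0, 0.057], 1],
    [[0.004, 0.11, 0], [0, 0, 0.061], 1],
    [[0.0038, 0.1154, 0], [0, 0, 0.0637], 1],
  ],
)

```text
time: 13.55
ee_pos: [0.5111, 0.1972, 0.0168]
tcp_rot: [-180.0, 0.0, 108.2]
wrist_force: [-0.5, 0.1, 0.4]
opening: 0.0
```

```bash
python3 - <<'E'
from h import *
a=camera("top");o=sensors.get_obs();print(where(o))
c=a[185:285,310:460];cv2.imwrite("pics/crop2.png",cv2.convertScaleAbs(cv2.resize(c,None,fx=4,fy=4,interpolation=2),alpha=1.4))
f=tool(.2,.011)
for th,d in [(.15,.011),(.1,.011),(.08,.011),(.06,.011)]: print(th,sh(f,tool(th,d)))
E
```

```text
{'t': 13.6, 'board': array([-56.6, 165.5]), 'z': np.float64(16.8), 'yaw': 108.19, 'Fn': -0.55, 'F': array([-0.6, -0. ,  0.2])}
0.15 (array([ 0.0031,  0.0288, -0.    ]), np.float64(0.0159))
0.1 (array([ 0.0048,  0.0576, -0.    ]), np.float64(0.0318))
0.08 (array([ 0.0051,  0.0692, -0.    ]), np.float64(0.0382))
0.06 (array([ 0.0051,  0.0808, -0.    ]), np.float64(0.0446))
```

View pics/crop2.png

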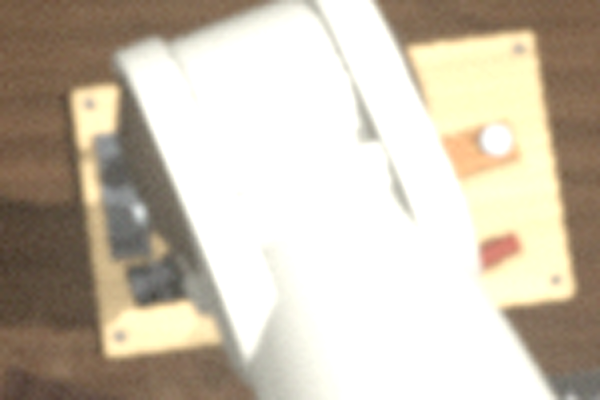

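The arm hides most of it, but the bar by the pin at (465,155) has swung with the tool. Continuing slowly.

Call:
send_rows(
  plan=[
    [[0.001, 0.009, 0], [0, 0, 0.005], 1],
    [[0.002, 0.018, 0], [0, 0, 0.01], 1],
    [[0.003, 0.027, 0], [0, 0, 0.015], 1],
    [[0.0037, 0.036, 0], [0, 0, 0.02], 1],
    [[0.0044, 0.044, 0], [0, 0, 0.0245], 1],
    [[0.0047, 0.051, 0], [0, 0, 0.0285], 1],
    [[0.0048, 0.0576, 0], [0, 0, 0.0318], 1],
    [[0.0048, 0.0576, 0], [0, 0, 0.0318], 1],
  ],
)

```text
time: 14.4
ee_pos: [0.5277, 0.2043, 0.0169]
tcp_rot: [179.9, -0.0, 102.5]
wrist_force: [0.1, 0.7, 0.5]
opening: -0.0002
```

```bash
python3 - <<'E'
from h import *
o=sensors.get_obs();print(where(o))
f=tool(.1,.011)
for th in (.09,.08,.07,.06,.05): print(th,sh(f,tool(th,.011)))
E
```

```text
{'t': 14.4, 'board': array([-39.5, 170.6]), 'z': np.float64(16.9), 'yaw': 102.51, 'Fn': 0.25, 'F': array([0.1, 0.7, 0.5])}
0.09 (array([ 0.0007,  0.0057, -0.    ]), np.float64(0.0032))
0.08 (array([ 0.0014,  0.0115, -0.    ]), np.float64(0.0064))
0.07 (array([ 0.002 ,  0.0172, -0.    ]), np.float64(0.0095))
0.06 (array([ 0.0026,  0.023 , -0.    ]), np.float64(0.0127))
0.05 (array([ 0.0031,  0.0288, -0.    ]), np.float64(0.0159))
```

Call:
send_rows(
  plan=[
    [[0.0007, 0.005, 0], [0, 0, 0.0028], 1],
    [[0.0013, 0.01, 0], [0, 0, 0.0055], 1],
    [[0.0018, 0.015, 0], [0, 0, 0.0083], 1],
    [[0.0022, 0.019, 0], [0, 0, 0.0105], 1],
    [[0.0026, 0.023, 0], [0, 0, 0.0127], 1],
    [[0.0026, 0.023, 0], [0, 0, 0.0127], 1],
  ],
)

```text
time: 15.0
ee_pos: [0.5336, 0.2063, 0.0168]
tcp_rot: [-180.0, -0.0, 100.2]
wrist_force: [-2.7, 1.3, 0.4]
opening: 0.0002
```

```bash
python3 - <<'E'
from h import *
o=sensors.get_obs();print(where(o))
f=tool(.06,.011)
for th in (.05,.04,.03): print(th,sh(f,tool(th,.011)))
E
```

```text
{'t': 15.0, 'board': array([-33.4, 171.9]), 'z': np.float64(16.8), 'yaw': 100.23, 'Fn': -2.45, 'F': array([-2.7,  1.3,  0.4])}
0.05 (array([ 0.0007,  0.0057, -0.    ]), np.float64(0.0032))
0.04 (array([ 0.0014,  0.0115, -0.    ]), np.float64(0.0064))
0.03 (array([ 0.002 ,  0.0172, -0.    ]), np.float64(0.0095))
```

Call:
send_rows(
  plan=[
    [[0.0002, 0.002, 0], [0, 0, 0.001], 1],
    [[0.0004, 0.004, 0], [0, 0, 0.0022], 1],
    [[0.0004, 0.004, 0], [0, 0, 0.0022], 1],
  ],
)

```text
time: 15.3
ee_pos: [0.5347, 0.2066, 0.0167]
tcp_rot: [-180.0, -0.0, 99.8]
wrist_force: [-3.1, 0.8, 0.4]
opening: 0.0
```

Call:
send_rows(
  plan=[
    [[0.0002, 0.0018, 0], [0, 0, 0.001], 1],
    [[0.0004, 0.0035, 0], [0, 0, 0.002], 1],
    [[0.0004, 0.0035, 0], [0, 0, 0.002], 1],
  ],
)

```text
time: 15.6
ee_pos: [0.5357, 0.2068, 0.0167]
tcp_rot: [-180.0, 0.0, 99.5]
wrist_force: [-3.6, 0.4, 1.0]
opening: -0.0
```

Call:
send_rows(
  plan=[
    [[0.0002, 0.0018, 0], [0, 0, 0.001], 1],
    [[0.0004, 0.0035, 0], [0, 0, 0.002], 1],
    [[0.0004, 0.0035, 0], [0, 0, 0.002], 1],
  ],
)

```text
time: 15.9
ee_pos: [0.5368, 0.2071, 0.0168]
tcp_rot: [-180.0, 0.0, 99.1]
wrist_force: [-3.1, 0.8, 0.5]
opening: 0.0
```

Call:
send_rows(
  plan=[
    [[0.0002, 0.0015, 0], [0, 0, 0.001], 1],
    [[0.0003, 0.003, 0], [0, 0, 0.0017], 1],
    [[0.0003, 0.003, 0], [0, 0, 0.0017], 1],
  ],
)

```text
time: 16.2
ee_pos: [0.5377, 0.2073, 0.0168]
tcp_rot: [-180.0, 0.0, 98.8]
wrist_force: [-3.4, 0.7, 0.3]
opening: -0.0001
```

Call:
send_rows(
  plan=[
    [[0.0002, 0.0015, 0], [0, 0, 0.001], 1],
    [[0.0003, 0.003, 0], [0, 0, 0.0017], 1],
    [[0.0003, 0.003, 0], [0, 0, 0.0017], 1],
  ],
)

```text
time: 16.5
ee_pos: [0.5385, 0.2076, 0.0168]
tcp_rot: [-180.0, -0.0, 98.5]
wrist_force: [-3.4, 2.2, 0.1]
opening: 0.0001
```

Call:
send_rows(
  plan=[
    [[0.0002, 0.0015, 0], [0, 0, 0.001], 1],
    [[0.0003, 0.003, 0], [0, 0, 0.0017], 1],
    [[0.0003, 0.003, 0], [0, 0, 0.0017], 1],
  ],
)

```text
time: 16.8
ee_pos: [0.5394, 0.2078, 0.0168]
tcp_rot: [180.0, 0.0, 98.2]
wrist_force: [-4.0, 1.2, -0.6]
opening: -0.0
```

Call:
send_rows(
  plan=[
    [[0.0002, 0.0015, 0], [0, 0, 0.001], 1],
    [[0.0003, 0.003, 0], [0, 0, 0.0017], 1],
    [[0.0003, 0.003, 0], [0, 0, 0.0017], 1],
  ],
)

```text
time: 17.1
ee_pos: [0.5403, 0.208, 0.0169]
tcp_rot: [180.0, -0.0, 97.9]
wrist_force: [-3.5, 1.1, 1.2]
opening: -0.0001
```

Call:
send_rows(
  plan=[
    [[0.0002, 0.0015, 0], [0, 0, 0.001], 1],
    [[0.0003, 0.003, 0], [0, 0, 0.0017], 1],
    [[0.0003, 0.003, 0], [0, 0, 0.0017], 1],
  ],
)

```text
time: 17.4
ee_pos: [0.5412, 0.2082, 0.0169]
tcp_rot: [180.0, -0.0, 97.6]
wrist_force: [-3.5, 1.5, 0.3]
opening: 0.0005
```

Call:
send_rows(
  plan=[
    [[0.0002, 0.0015, 0], [0, 0, 0.001], 1],
    [[0.0003, 0.003, 0], [0, 0, 0.0017], 1],
    [[0.0003, 0.003, 0], [0, 0, 0.0017], 1],
  ],
)

```text
time: 17.7
ee_pos: [0.542, 0.2085, 0.0168]
tcp_rot: [-180.0, -0.0, 97.3]
wrist_force: [-4.2, 1.5, -0.0]
opening: 0.0
```

```bash
python3 - <<'E'
from h import *
for i in range(3): camera("top"); o=sensors.get_obs();print(where(o))
E
```

```text
{'t': 17.75, 'board': array([-24.8, 173.1]), 'z': np.float64(16.8), 'yaw': 97.29, 'Fn': -4.33, 'F': array([-4.6,  2.1,  0.4])}
{'t': 17.8, 'board': array([-24.8, 173.1]), 'z': np.float64(16.8), 'yaw': 97.29, 'Fn': -4.19, 'F': array([-4.4,  1.1,  0.2])}
{'t': 17.85, 'board': array([-24.8, 173.1]), 'z': np.float64(16.8), 'yaw': 97.29, 'Fn': -3.48, 'F': array([-3.8,  2.5,  0.6])}
```

Call:
send_rows(
  plan=[
    [[0.0002, 0.0015, 0], [0, 0, 0.001], 1],
    [[0.0003, 0.003, 0], [0, 0, 0.0017], 1],
    [[0.0003, 0.003, 0], [0, 0, 0.0017], 1],
  ],
)

```text
time: 18.15
ee_pos: [0.5429, 0.2087, 0.0168]
tcp_rot: [-180.0, -0.0, 97.0]
wrist_force: [-4.9, 2.5, 1.2]
opening: -0.0
```

Call:
send_rows(
  plan=[
    [[0.0002, 0.0015, 0], [0, 0, 0.001], 1],
    [[0.0003, 0.003, 0], [0, 0, 0.0017], 1],
    [[0.0003, 0.003, 0], [0, 0, 0.0017], 1],
  ],
)

```text
time: 18.45
ee_pos: [0.5437, 0.2089, 0.0168]
tcp_rot: [-180.0, -0.0, 96.7]
wrist_force: [-5.6, 1.9, 0.5]
opening: 0.0
```

Call:
send_rows(
  plan=[
    [[0.0002, 0.0015, 0], [0, 0, 0.001], 1],
    [[0.0003, 0.003, 0], [0, 0, 0.0017], 1],
    [[0.0003, 0.003, 0], [0, 0, 0.0017], 1],
  ],
)

```text
time: 18.75
ee_pos: [0.5444, 0.2091, 0.0168]
tcp_rot: [-180.0, -0.0, 96.4]
wrist_force: [-5.9, 2.1, 1.0]
opening: -0.0002
```

Call:
send_rows(
  plan=[
    [[0.0001, 0.0012, 0], [0, 0, 0.0007], 1],
    [[0.0002, 0.002, 0], [0, 0, 0.0011], 1],
    [[0.0002, 0.002, 0], [0, 0, 0.0011], 1],
  ],
)

```text
time: 19.05
ee_pos: [0.5448, 0.2092, 0.0168]
tcp_rot: [-179.9, -0.0, 96.2]
wrist_force: [-7.4, 1.4, 1.5]
opening: 0.0003
```

Call:
send_rows(
  plan=[
    [[0.0001, 0.0012, 0], [0, 0, 0.0007], 1],
    [[0.0002, 0.002, 0], [0, 0, 0.0011], 1],
    [[0.0002, 0.002, 0], [0, 0, 0.0011], 1],
  ],
)

```text
time: 19.35
ee_pos: [0.5452, 0.2094, 0.0168]
tcp_rot: [-179.9, -0.0, 96.0]
wrist_force: [-7.7, 2.1, 1.8]
opening: 0.0
```

Call:
send_rows(
  plan=[
    [[0.0001, 0.0012, 0], [0, 0, 0.0007], 1],
    [[0.0002, 0.002, 0], [0, 0, 0.0011], 1],
    [[0.0002, 0.002, 0], [0, 0, 0.0011], 1],
  ],
)

```text
time: 19.65
ee_pos: [0.5457, 0.2095, 0.0168]
tcp_rot: [-179.9, -0.0, 95.8]
wrist_force: [-9.2, 1.8, 2.1]
opening: 0.0001
```

Call:
send_rows(
  plan=[
    [[0.0001, 0.0012, 0], [0, 0, 0.0007], 1],
    [[0.0002, 0.002, 0], [0, 0, 0.0011], 1],
    [[0.0002, 0.002, 0], [0, 0, 0.0011], 1],
  ],
)

```text
time: 19.95
ee_pos: [0.5466, 0.2096, 0.0168]
tcp_rot: [-180.0, -0.0, 95.6]
wrist_force: [-6.8, 2.2, 1.0]
opening: 0.0001
```

Call:
send_rows(
  plan=[
    [[0.0001, 0.0009, 0], [0, 0, 0.0005], 1],
    [[0.0001, 0.0014, 0], [0, 0, 0.0008], 1],
    [[0.0001, 0.0014, 0], [0, 0, 0.0008], 1],
  ],
)

```text
time: 20.25
ee_pos: [0.5468, 0.2096, 0.0168]
tcp_rot: [-179.9, -0.0, 95.4]
wrist_force: [-7.3, 1.4, 1.5]
opening: 0.0002
```

Force peaked at 9.2 N and dropped with a jump forward, so the pawl has likely snapped in. Backing off slowly to test it.

Call:
send_rows(
  plan=[
    [[0, -0.002, 0], [0, 0, 0], 1],
    [[0, -0.004, 0], [0, 0, 0], 1],
    [[0, -0.006, 0], [0, 0, 0], 1],
    [[0, -0.008, 0], [0, 0, 0], 1],
    [[0, -0.008, 0], [0, 0, 0], 1],
  ],
)

```text
time: 20.75
ee_pos: [0.5455, 0.2092, 0.0171]
tcp_rot: [179.9, 0.0, 95.4]
wrist_force: [0.5, 0.3, 0.7]
opening: 0.0001
```

Call:
send_rows(
  plan=[
    [[0, -0.003, 0], [0, 0, 0], 1],
    [[0, -0.006, 0], [0, 0, 0], 1],
    [[0, -0.008, 0], [0, 0, 0], 1],
    [[0, -0.008, 0], [0, 0, 0], 1],
  ],
)

```text
time: 21.15
ee_pos: [0.5426, 0.2091, 0.0168]
tcp_rot: [180.0, 0.0, 95.4]
wrist_force: [0.7, -0.6, 0.3]
opening: -0.0002
```

Call:
send_rows(
  plan=[
    [[0, -0.06, 0], [0, 0, 0], 1],
    [[0, -0.12, 0], [0, 0, 0], 1],
    [[0, -0.12, -0.1], [0, 0, 0], 1],
    [[0, -0.15, -0.25], [0, 0, 0], 1],
    [[0, -0.3, -0.4], [0, 0, 0], 1],
    [[0.2, -0.5, -0.45], [0, 0, 0], 1],
    [[0.4, -0.6, -0.45], [0, 0, 0], 1],
    [[0.6, -0.7, -0.45], [0, 0, 0], 1],
    [[0.7, -0.7, -0.45], [0, 0, 0], 1],
    [[0.7, -0.7, -0.45], [0, 0, 0], 1],
  ],
)

```text
time: 22.15
ee_pos: [0.3136, 0.3974, 0.1524]
tcp_rot: [179.9, -0.1, 95.4]
wrist_force: [0.6, 0.4, 0.2]
opening: 0.0003
```

```bash
python3 - <<'E'
from h import *
a=camera("top");o=sensors.get_obs();print(o["time"],o["ee_pos"],o["wrist_force"])
c=a[185:285,262:460];cv2.imwrite("pics/crop3.png",cv2.convertScaleAbs(cv2.resize(c,None,fx=4,fy=4,interpolation=2),alpha=1.4))
for n,z in(("bar_end",.019),("push_spot",.019),("stone_mid",.0205)):
    for r in place_of(n,"top")[:2]: print(n,round(r["p"],2),(1e3*w2b(ray("top",r["point"],z))).round(1))
E
```

```text
22.2 [0.3107097  0.40268769 0.15211688] [-5.3783676   0.78662632 -1.67116902]
bar_end 0.75 [ -6.3 199.8]
push_spot 0.63 [-14.7 178.1]
push_spot 0.58 [-137.9 -160.1]
stone_mid 0.94 [33.3 95.9]
stone_mid 0.76 [-70.2 684.9]
```

View pics/crop3.png

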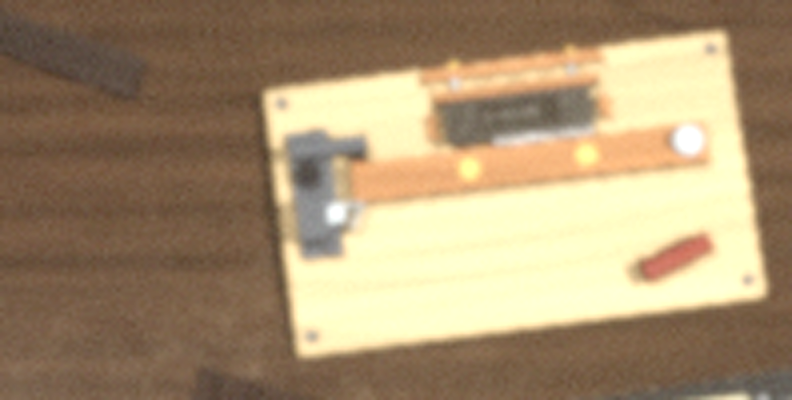

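```bash
python3 - <<'E'
from h import *
for p in [(355,184),(358,203),(353,165)]: print((1e3*w2b(ray("top",cr(p),.026))).round(1))
a=camera("top");b=cv2.imread("pics/top0.png")
d=cv2.absdiff(a,b).max(2);print("seal",d[240:258,418:445].mean(),"slip",d[245:295,498:525].mean(),"blank",d[268:278,430:440].mean())
for n in("bar_end",):
    for r in place_of(n,"top")[:1]: print(n,(1e3*w2b(ray("top",r["point"],.019))).round(1))
o=sensors.get_obs();print(o["wrist_force"],o["qd"].round(1))
E
```

```text
[  0.5 198.6]
[-11.1 198.3]
[ 12.  198.3]
seal 2.4732510288065845 slip 3.937037037037037 blank 3.46
bar_end [32.  94.5]
[ 0.7962862  -0.73131326  0.10715341] [-1.2 -0.3 -0.3 -0.   0.   0.1]
```

```bash
python3 -c "
from h import *
bot.job_done()"
```

```text
the job is handed in; nothing more can be done
```

The whetstone is in the bed and clamped by the bar. The job was handed in at about 22 s of the 64 s allowed, with the arm clear of everything.

**Stone:** I picked the grey and black block, not the two pink look-alikes. I laid it flat between the cleats and let go. A picture before clamping put its centre at about (15, 96) mm on the board, against the (17, 95) mm target.

**Clamp bar:** I pushed it in slowly near the push spot. Force read about 9 N at most, sampled between steps rather than continuously. It then fell to about 7 N as the bar jumped forward 1 mm, which I took as the catch snapping in. When I backed off slowly, contact was lost within about 1.3 mm, so the pad was not pushing the bar back.

**Last checks:**
- **Bar end:** the last picture shows it behind the pawl, at x ≈ 0.5 mm by my own pixel reading. The network was less consistent: one reading gave -6.3 mm, still in the caught range, and a repeat was a clear miss at (32, 94.5) mm.
- **Stone and bystanders:** the stone sits against the pad. Around the seal and the slip, the picture is unchanged from the start.
- **Wrist force:** one reading showed -5.4 N just after the retreat, while the arm was braking in free air. The next reading was back near zero.

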